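Pack a mould block snug with spacer bars

ROBOT

A 6-joint arm with a two-finger parallel gripper is mounted at the origin on the work surface. World frame = base frame: x ahead of the robot, y to its left, z up, the work surface at z = 0. Lengths are in mm, angles in rad, forces in N, time in s.
With the tool pointing down it reaches from about 275 to 750 mm from the base axis. Payload 10.2 kg.
Tool frame: the origin (TCP) lies midway between the tips of the shut fingers; the grasp point (between the pads) lies 19 mm behind it; z points along the fingers, y is the line along which they close (so a half turn about z gives the same grasp; the last joint's range is limited). The gripper opens to 85 mm and grips with 20 to 120 N. Pads are 22 mm wide; open, the fingers measure 114 mm over their backs; the gripper's body (76 mm by 85 mm) begins 54 mm behind the grasp point. The pads swing forward as they close: fully open they stand 13 mm farther back than shut.
Start: joints at [1.041, 0.313, 1.498, -0, 1.331, -0.223], TCP at [158.568, 500.487, 231.294] pointing down, gripper open.
Joint ranges: [-2.94, 2.94], [-0.97, 2.17], [0.19, 2.56], [-1.23, 4.37], [0.02, 3.11], [-2.88, 2.88]. Speed limits (rad/s): [2.39, 2.39, 3.01, 3.14, 3.14, 3.14].

INTERFACE

Orientations are given as a unit quaternion [w, x, y, z].
In Python, from rig import sense, capture, finish_job, find_in, place_of gives the robot as it stands. The module is installed in compiled form; this text tells all that it offers.
- The arm moves only by the shell command python3 -m jog 'ROWS' [FORCE]. ROWS is JSON, a list of rows, each an object of numbers: "tx", "ty", "tz": the shift along the tool's x, y, z in mm; "ax", "ay", "az": the turn, a rotation vector about the tool's x, y, z in rad; "jaw": the closure, from -1 (fully open) to 1 (shut), so that 0 is half open. In form: [{"tx": .., "ty": .., "tz": .., "ax": .., "ay": .., "az": .., "jaw": ..}, ...]. A call has 1 to 5 rows; each row shifts and turns the commanded pose from where the row before left it, along the tool's axes as they then stand; what a row does not reach is not made up. A row lasts 1/8 s, in which the tool goes at most 62.5 mm and 10.7 degrees, less where a joint would pass 70% of its speed; a pose out of reach is approached as far as the arm can. A call with a gripper value outside its range is refused whole. The fingers move at their own pace and stop on an object; FORCE is the grip in N (left out, the last holds). Time passes only in rows, so rows that do not move let the fingers close. It gives the time, the measured TCP pose, the force, the opening and the grip force at its end, in the units of the state.
- sense(): the state, without advancing time (a new reading comes with each control period).
- capture(name): name is "scene" or "top" or "wrist"; returns a dict with "color" (420x560x3 uint8, red, green, blue), "depth" (420x560 float32, mm along the optical axis (not along the pixel's ray), 0 where there is no reading), "fx", "fy", "cx", "cy" (pixels), "camera_from_world" (4x4, takes a point from world to camera coordinates); the wrist camera has in their place "mount" (4x4, takes a point from camera to tool coordinates, whose origin is the TCP and whose axes are the flange's). Camera axes: x right, y up, looking along -z (the intrinsics and any distortion apply to the point x, -y, -z); pixel columns grow to the right and rows downward; lengths in mm; the calibration is good to about 2 mm. The wrist camera is an equidistant fisheye: a pixel r from the principal point sees the ray r / f radians off the axis. A picture is of the moment at which its call begins: read the wrist's pose just before it.
- finish_job(): hands the job in; it is judged then, once.
Trained networks look in the newest picture that a camera, given by its name, has taken for a name from the list of things; names that differ only in an ending like _2 or _b are one class to them, and where a whole thing is asked for, a point or a joint stands for the part that bears it (a point fixed in the world has none). Each returns a list of dicts, best first, with "conf" (0 to 1); they miss things now and then, are a little off and sometimes report something else, mostly with a low value. They report only what shows in the picture. A call takes as long as a camera call. They do not tell look-alikes from the thing itself.
- find_in(query, camera): "centre" ([column, row] in pixels, amid what is visible of it).
- place_of(query, camera): "centre" ([column, row] in pixels: a listed point, or the origin of a listed thing).
The state is a dict: "time_s": time; "joints": joint angles; "dq": joint speeds; "tau": joint torques, N m; "eef_pos": TCP position; "ee_rot": TCP orientation; "force": force on the tool from outside, world axes, zero at the start; "wrist_torque": the same for the moment, N m; "grip_width": opening from 0.0 (shut) to 1.0 (fully open); "grip_force": force on a finger pad.
Only numpy, scipy, OpenCV 4.12 (cv2) and the standard library are available. Lean on these libraries where they do the work, as an engineer would, in place of code of your own. Each camera call takes 0.05 s, during which the arm holds its last target. There are 200 camera calls.

TASK

Pack out the gap between the mould block and the red sprung jaw: take brass spacer bars from the plywood board and slide them, one at a time and standing upright, into the gap until each is fully home against the end stop, adding bars until the pack is snug and has pushed the red jaw back on its springs. Leave the bars that are not needed where they stand on the board, and do not disturb the hammer, the wrench or the oil bottle.

Things in the scene. Friction and masses are not known exactly. Their poses are not given: they have to be found in the camera images.
- fixture: aluminium tooling plate 12 mm thick, 260 x 370 mm, fixed. Frame: origin on the bench at the mouth of the gap, on the line of the red jaw's face; x points into the gap, y from the jaw to the mould block, z up. It spans x -140 to 120, y -100 to 270 mm; its top (gap floor, and the clear apron before the mouth, x -140 to 0) is at z = 12 mm. Green rails reach z = 46 mm
- end_stop (a point): foot of the green end stop that closes the far end of the gap, fixture x = 98 mm, y = 20 mm, z = 12 mm. The gap is open above and at its mouth (x = 0). A bar at home touches the stop: its centre is at fixture x = 48 mm and it sticks out 2 mm at the mouth
- jaw (a joint): red sprung jaw on the -y side of the gap, top at z = 44 mm: travel (m) along fixture -y. 0 = relaxed, its face at fixture y = 0; it stops at 0.008. 1.5 N starts it, 3 N holds it at 5 mm. A snug pack holds it at about 0.005; with one bar too few there are 13 mm of play and it stays at 0; one bar too many does not go in
- jaw_ramp (a point): foot of the jaw's lead-in ramp, on the jaw face 28 mm inside the mouth (fixture x 28, y 0 mm when relaxed); from here to the mouth (x = 0) the face falls back by 8 mm, so that the round end of the last bar, slid in along x, wedges the jaw back. Pushing it in takes about 8 to 16 N
- wide_block_back (a point): wide aluminium mould block, 98 mm (fixture x) x 88 mm (y) x 36 mm high, fixed on the plate; the point is the middle of the lower edge of its back (+y) face, its front face is 88 mm from it along fixture -y. Point at fixture y = 119 mm: it is in the working place and bounds a gap of 31 mm (jaw relaxed); at y = 235 mm: parked, not in use
- narrow_block_back (a point): narrow aluminium mould block, like the wide one but 70 mm in fixture y, its front face 70 mm from the point along fixture -y. Point at fixture y = 119 mm: it is in the working place and bounds a gap of 49 mm (jaw relaxed); at y = 235 mm: parked. One block is always in the working place, the other parked
- bar1_mid (a point): one of four identical round-ended brass spacer bars, 100 mm long x 18 mm wide x 30 mm high, 0.4 kg, standing on the plywood board (board top 10 mm above the bench); the point is the bar's centre (half-way up), its x axis along the length, y across the 18 mm width, z up
- bar2_mid (a point): one of four identical round-ended brass spacer bars, 100 mm long x 18 mm wide x 30 mm high, 0.4 kg, standing on the plywood board (board top 10 mm above the bench); the point is the bar's centre (half-way up), its x axis along the length, y across the 18 mm width, z up
- bar3_mid (a point): one of four identical round-ended brass spacer bars, 100 mm long x 18 mm wide x 30 mm high, 0.4 kg, standing on the plywood board (board top 10 mm above the bench); the point is the bar's centre (half-way up), its x axis along the length, y across the 18 mm width, z up
- bar4_mid (a point): one of four identical round-ended brass spacer bars, 100 mm long x 18 mm wide x 30 mm high, 0.4 kg, standing on the plywood board (board top 10 mm above the bench); the point is the bar's centre (half-way up), its x axis along the length, y across the 18 mm width, z up
- hammer: orange dead-blow hammer lying on the bench, 300 mm long, beyond the work; leave alone
- wrench: steel wrench lying on the bench, 220 mm long; leave alone
- oil_bottle: yellow oil bottle with a red cap, 60 mm diameter, 160 mm high, origin at its underside; leave alone
Things that resemble listed ones, but are neither listed nor needed, are in the scene too. What is shaped like the part that bears bar4_mid but blue is not meant.

How it is judged (in metres and radians):
On the way, in this order (a step that is already met when the one before it is completed fails the run):
1. a first bar is home in the gap, against the end stop, while the jaw is still relaxed (((x of bar1_mid in the frame of fixture between 0.042 and 0.054 m and y of bar1_mid in the frame of fixture between -0.002 and 0.046 m and z of bar1_mid in the frame of fixture between 0.023 and 0.031 m) or (x of bar2_mid in the frame of fixture between 0.042 and 0.054 m and y of bar2_mid in the frame of fixture between -0.002 and 0.046 m and z of bar2_mid in the frame of fixture between 0.023 and 0.031 m) or (x of bar3_mid in the frame of fixture between 0.042 and 0.054 m and y of bar3_mid in the frame of fixture between -0.002 and 0.046 m and z of bar3_mid in the frame of fixture between 0.023 and 0.031 m) or (x of bar4_mid in the frame of fixture between 0.042 and 0.054 m and y of bar4_mid in the frame of fixture between -0.002 and 0.046 m and z of bar4_mid in the frame of fixture between 0.023 and 0.031 m)) and value of joint jaw below 0.001 m), for 0.2 s.
2. the pack holds the jaw back by 3 to 7.5 mm (value of joint jaw between 0.003 and 0.0075 m), for 0.2 s.
At the end, for the whole second after the job is handed in: The pack alone holds the red jaw back by 3 to 7.5 mm, at rest; every bar is either home in the gap (upright on its floor, within 6 mm of fully home, straight to 0.08 rad) or still within 30 mm of where it stood on the board at the start (all of step 2 and velocity of joint jaw between -0.003 and 0.003 m/s and (((x of bar1_mid in the frame of fixture between 0.042 and 0.054 m and y of bar1_mid in the frame of fixture between -0.002 and 0.046 m and z of bar1_mid in the frame of fixture between 0.023 and 0.031 m) and angle between the x axis of bar1_mid and the x axis of fixture, either way round below 0.08 rad) or distance of bar1_mid from where it was at the start of the episode below 0.03 m) and (((x of bar2_mid in the frame of fixture between 0.042 and 0.054 m and y of bar2_mid in the frame of fixture between -0.002 and 0.046 m and z of bar2_mid in the frame of fixture between 0.023 and 0.031 m) and angle between the x axis of bar2_mid and the x axis of fixture, either way round below 0.08 rad) or distance of bar2_mid from where it was at the start of the episode below 0.03 m) and (((x of bar3_mid in the frame of fixture between 0.042 and 0.054 m and y of bar3_mid in the frame of fixture between -0.002 and 0.046 m and z of bar3_mid in the frame of fixture between 0.023 and 0.031 m) and angle between the x axis of bar3_mid and the x axis of fixture, either way round below 0.08 rad) or distance of bar3_mid from where it was at the start of the episode below 0.03 m) and (((x of bar4_mid in the frame of fixture between 0.042 and 0.054 m and y of bar4_mid in the frame of fixture between -0.002 and 0.046 m and z of bar4_mid in the frame of fixture between 0.023 and 0.031 m) and angle between the x axis of bar4_mid and the x axis of fixture, either way round below 0.08 rad) or distance of bar4_mid from where it was at the start of the episode below 0.03 m)); the robot touches nothing.
It fails at once if hammer, wrench or oil bottle moved by more than 30 mm (distance of any of hammer, wrench, oil_bottle from where it was at the start of the episode above 0.03 m).
It fails at once if two bars part-way into the gap at once (bars go in one at a time) (((x of bar1_mid in the frame of fixture between -0.04 and 0.034 m and y of bar1_mid in the frame of fixture between -0.012 and 0.055 m and z of bar1_mid in the frame of fixture between 0 and 0.034 m) and (x of bar2_mid in the frame of fixture between -0.04 and 0.034 m and y of bar2_mid in the frame of fixture between -0.012 and 0.055 m and z of bar2_mid in the frame of fixture between 0 and 0.034 m)) or ((x of bar1_mid in the frame of fixture between -0.04 and 0.034 m and y of bar1_mid in the frame of fixture between -0.012 and 0.055 m and z of bar1_mid in the frame of fixture between 0 and 0.034 m) and (x of bar3_mid in the frame of fixture between -0.04 and 0.034 m and y of bar3_mid in the frame of fixture between -0.012 and 0.055 m and z of bar3_mid in the frame of fixture between 0 and 0.034 m)) or ((x of bar1_mid in the frame of fixture between -0.04 and 0.034 m and y of bar1_mid in the frame of fixture between -0.012 and 0.055 m and z of bar1_mid in the frame of fixture between 0 and 0.034 m) and (x of bar4_mid in the frame of fixture between -0.04 and 0.034 m and y of bar4_mid in the frame of fixture between -0.012 and 0.055 m and z of bar4_mid in the frame of fixture between 0 and 0.034 m)) or ((x of bar2_mid in the frame of fixture between -0.04 and 0.034 m and y of bar2_mid in the frame of fixture between -0.012 and 0.055 m and z of bar2_mid in the frame of fixture between 0 and 0.034 m) and (x of bar3_mid in the frame of fixture between -0.04 and 0.034 m and y of bar3_mid in the frame of fixture between -0.012 and 0.055 m and z of bar3_mid in the frame of fixture between 0 and 0.034 m)) or ((x of bar2_mid in the frame of fixture between -0.04 and 0.034 m and y of bar2_mid in the frame of fixture between -0.012 and 0.055 m and z of bar2_mid in the frame of fixture between 0 and 0.034 m) and (x of bar4_mid in the frame of fixture between -0.04 and 0.034 m and y of bar4_mid in the frame of fixture between -0.012 and 0.055 m and z of bar4_mid in the frame of fixture between 0 and 0.034 m)) or ((x of bar3_mid in the frame of fixture between -0.04 and 0.034 m and y of bar3_mid in the frame of fixture between -0.012 and 0.055 m and z of bar3_mid in the frame of fixture between 0 and 0.034 m) and (x of bar4_mid in the frame of fixture between -0.04 and 0.034 m and y of bar4_mid in the frame of fixture between -0.012 and 0.055 m and z of bar4_mid in the frame of fixture between 0 and 0.034 m))).
It also fails if it takes over 72 s, if anything falls off the work surface, if the arm or the gripper's body presses on something with over 40 N, if the wrist force passes 120 N, or if a joint passes its speed limit or range.

## Working session

There is one attempt and no reset: what is moved stays moved. The work goes in short steps, Python scripts to look and compute and a shell command to move; the robot and the scene stay as the last step left them, time stands still between calls to the robot, and variables do not carry over. Pictures are saved under pics/ and viewed, at most 10 in all, crops included, and the job is handed in when it is done.

```bash
mkdir -p pics; cat > h.py <<'E'
import numpy as np, cv2
from rig import *
from scipy.spatial.transform import Rotation as R
def unproj(c,u,v,z=None,d=None):
    # world point of pixel on plane z, or from depth
    T=np.linalg.inv(c["camera_from_world"])
    ray=np.array([(u-c["cx"])/c["fx"],-(v-c["cy"])/c["fy"],-1.])
    if z is None:
        d=c["depth"][int(round(v)),int(round(u))] if d is None else d
        return (T@np.r_[ray*d,1])[:3]
    o=T[:3,3]; r=T[:3,:3]@ray
    return o+r*(z-o[2])/r[2]
def save(c,n): cv2.imwrite("pics/"+n,c["color"][...,::-1])
E
python3 - <<'E'
from h import *
s=sense();print({k:np.round(v,3).tolist() for k,v in s.items()})
for cam in("top","scene"):
    c=capture(cam);save(c,cam+"0.png")
    print(cam,[k for k in c],c["fx"],np.round(c["camera_from_world"],2).tolist())
    for q in("bar1_mid","end_stop","jaw_ramp","wide_block_back","narrow_block_back","fixture","hammer","wrench","oil_bottle"):
        for r in place_of(q,cam):
            z={"bar1_mid":25,"end_stop":12,"jaw_ramp":12,"wide_block_back":12,"narrow_block_back":12}.get(q,0)
            print(q,np.round(r["centre"],1),round(r["conf"],2),np.round(unproj(c,*r["centre"],z=z),0))
E
```

```text
{'time_s': 0.0, 'joints': [1.041, 0.313, 1.498, 0.0, 1.331, -0.223], 'dq': [-0.001, -0.001, 0.001, 0.001, -0.001, -0.001], 'tau': [0.001, -41.226, -25.975, -0.0, 0.004, -0.0], 'eef_pos': [158.426, 500.255, 230.726], 'ee_rot': [-0.0, 0.153, 0.988, -0.001], 'force': [0.136, -0.31, 0.048], 'wrist_torque': [0.019, -0.007, -0.02], 'grip_force': 0.0, 'grip_width': 0.997}
top ['color', 'depth', 'fx', 'fy', 'cx', 'cy', 'camera_from_world'] 406.9601454728708 [[-0.01, -1.0, 0.01, 13.46], [0.98, -0.01, 0.18, -552.11], [-0.18, 0.01, 0.98, -1298.28], [0.0, 0.0, 0.0, 1.0]]
bar1_mid [344.9 223.1] 0.53 [ 497. -216.   25.]
end_stop [238.5 170.3] 0.63 [685. 144.  12.]
jaw_ramp [238.7 195.3] 0.51 [597. 142.  12.]
jaw_ramp [375.2 225.1] 0.41 [ 491. -320.   12.]
wide_block_back [378.7 227.1] 0.71 [ 485. -332.   12.]
wide_block_back [172.2 184.9] 0.64 [635. 371.  12.]
narrow_block_back [211.2 186.1] 0.96 [630. 237.  12.]
narrow_block_back [239.5 172.7] 0.18 [677. 140.  12.]
fixture [243.2 202.7] 0.94 [573. 128.   0.]
hammer [314.  151.8] 0.81 [ 754. -120.    0.]
wrench [391.5 259.6] 0.76 [ 376. -372.    0.]
oil_bottle [135.7 242.7] 0.88 [438. 489.   0.]
scene ['color', 'depth', 'fx', 'fy', 'cx', 'cy', 'camera_from_world'] 387.0249335609062 [[0.84, 0.54, 0.01, -456.45], [-0.45, 0.69, 0.57, 210.35], [0.29, -0.48, 0.82, -1435.54], [0.0, 0.0, 0.0, 1.0]]
bar1_mid [232.4 269.6] 0.48 [ 511. -232.   25.]
end_stop [339.  209.7] 0.61 [673. 145.  12.]
end_stop [320.9 286.6] 0.52 [ 758. -130.   12.]
end_stop [318.5 199.1] 0.25 [593. 146.  12.]
jaw_ramp [315.9 201.5] 0.86 [591. 132.  12.]
wide_block_back [358.4 163.7] 0.65 [636. 367.  12.]
narrow_block_back [341.3 186.5] 0.82 [633. 238.  12.]
fixture [310.1 201.9] 0.66 [572. 128.   0.]
fixture [342.1 183.1] 0.31 [625. 262.   0.]
hammer [320.3 288.7] 0.6 [ 758. -132.    0.]
wrench [166.8 285.7] 0.76 [ 371. -371.    0.]
oil_bottle [326.4 128.1] 0.82 [443. 478.   0.]
```

```bash
python3 - <<'E'
import cv2
a=cv2.imread("pics/top0.png")[100:310,80:460];b=cv2.imread("pics/scene0.png")[90:340,100:440]
cv2.imwrite("pics/t.png",cv2.resize(a,None,fx=2.1,fy=2.1,interpolation=3));cv2.imwrite("pics/s.png",cv2.resize(b,None,fx=2.3,fy=2.3,interpolation=3))
E
```

```text
(no output)
```

View pics/t.png

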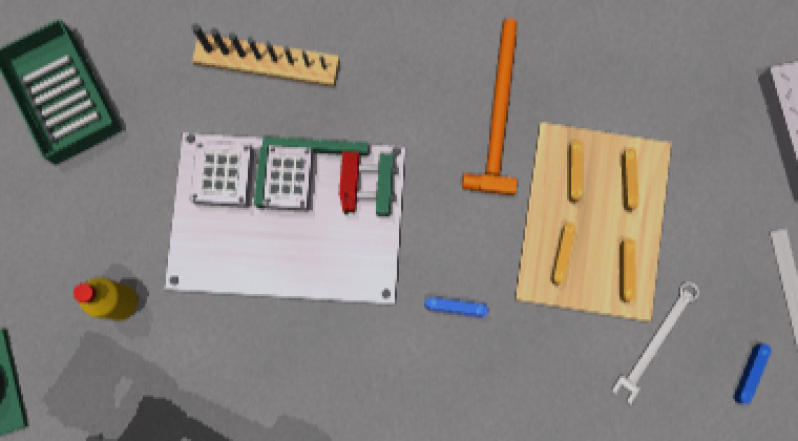

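View pics/s.png

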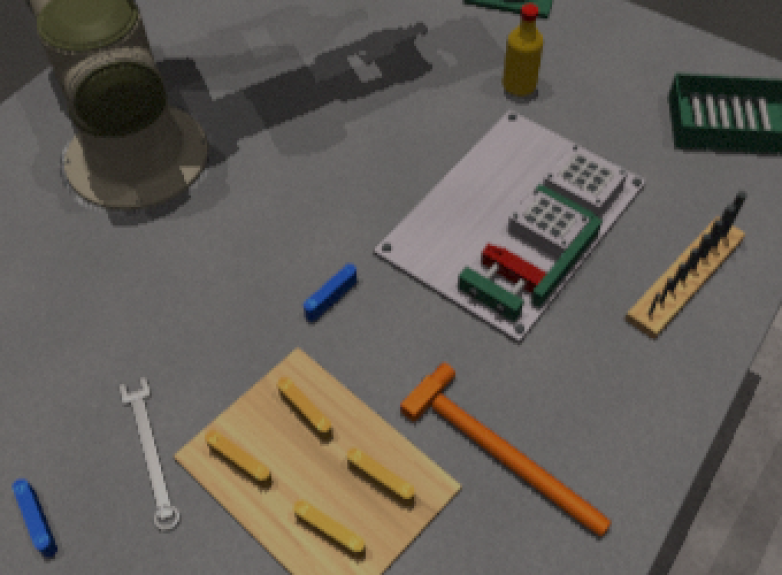

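The top view (2.1x crop) shows the narrow block at crop (288,178) in the working place and the wide block parked at (220,175). The gap is therefore 49 mm and needs 3 bars. The four brass bars stand on the board at about (576,170), (630,178), (565,253) and (628,270). The blue look-alikes are off the board.

```bash
cat >> h.py <<'E'
def rect(c,z,x0,x1,y0,y1,s=2):
    # metric top-down image of plane z: col=(y1-y)*s, row=(x1-x)*s
    P=[];Q=[]
    for x,y in((x0,y0),(x0,y1),(x1,y1),(x1,y0)):
        p=c["camera_from_world"]@np.array([x,y,z,1.])
        P.append([c["cx"]+c["fx"]*p[0]/-p[2],c["cy"]-c["fy"]*p[1]/-p[2]]);Q.append([(y1-y)*s,(x1-x)*s])
    H=cv2.getPerspectiveTransform(np.float32(P),np.float32(Q))
    return cv2.warpPerspective(c["color"],H,((y1-y0)*s,(x1-x0)*s),flags=cv2.INTER_LINEAR)
E
python3 - <<'E'
from h import *
c=capture("top")
I=rect(c,40,350,720,-460,-130);h=cv2.cvtColor(I,cv2.COLOR_RGB2HSV)
for k in("bar1_mid",):
    for r in find_in(k,"top"):print(np.round(r["centre"]),r["conf"])
J=h.copy(); print("board hsv",h[100,330],"bars sample", h[(720-590)*2:(720-580)*2:6,(-130+225)*2-0:(-130+226)*2+0:2].reshape(-1,3)[:4])
m=cv2.inRange(h,(15,150,60),(30,255,255));m=cv2.morphologyEx(m,cv2.MORPH_OPEN,np.ones((5,5)))
cv2.imwrite("pics/I.png",np.hstack([I[...,::-1],cv2.cvtColor(m,8)])[:, :])
for k in cv2.findContours(m,0,2)[0]:
    if cv2.contourArea(k)<1500: continue
    r=cv2.minAreaRect(k);b=cv2.boxPoints(r);e=[b[1]-b[0],b[2]-b[1]];e=max(e,key=np.linalg.norm)
    print("bar",720-r[0][1]/2,-130-r[0][0]/2,np.array(r[1])/2,"ang",np.degrees(np.arctan(e[0]/e[1])))
I=rect(c,12,380,740,20,460);h=cv2.cvtColor(I,cv2.COLOR_RGB2HSV)
g=cv2.inRange(I,(140,130,140),(255,255,255));g=cv2.morphologyEx(g,cv2.MORPH_CLOSE,np.ones((9,9)));g=cv2.morphologyEx(g,cv2.MORPH_OPEN,np.ones((9,9)))
k=max(cv2.findContours(g,0,2)[0],key=cv2.contourArea);k=cv2.convexHull(k);r=cv2.minAreaRect(k);b=cv2.boxPoints(r)
print("plate",r[1],r[2],[(740-p[1]/2,460-p[0]/2) for p in b])
cv2.drawContours(I,[k],-1,(255,0,0),1)
cv2.imwrite("pics/F.png",cv2.resize(I,None,fx=.8,fy=.8)[...,::-1])
E
```

```text
[347. 220.] 0.77
board hsv [ 18 106 209] bars sample [[ 18 105 208]
 [ 18 106 209]
 [ 18 105 209]
 [ 18 104 209]]
bar 477.4499969482422 -323.6000061035156 [24.58824921 98.48921967] ang -2.6025636
bar 504.69232177734375 -223.47686004638672 [21.59274483 99.80793762] ang -14.264516
bar 624.25 -334.75 [100.5  23.5] ang 0.0
bar 639.0034561157227 -247.9118881225586 [ 21.47369003 101.43183899] ang -2.2457461
plate (744.21484375, 529.5042114257812) 3.9592647552490234 [(np.float32(451.96973), np.float32(414.09753)), (np.float32(716.08997), np.float32(395.81714)), (np.float32(690.397), np.float32(24.59784)), (np.float32(426.27673), np.float32(42.878235))]
```

View pics/F.png

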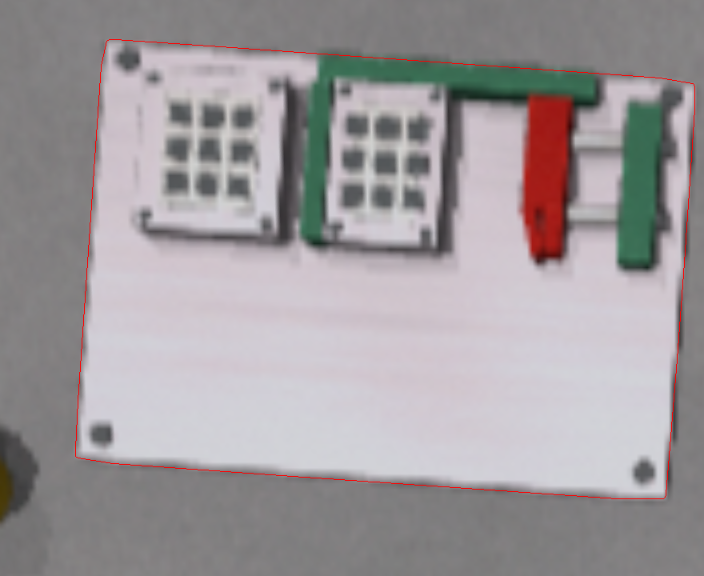

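```bash
cat >> h.py <<'E'
F0=np.array([575.3,133.8]);FA=np.radians(-3.96)
def fx(x,y,F0=F0,FA=FA): c,s=np.cos(FA),np.sin(FA); return F0+np.array([c*x-s*y,s*x+c*y])
def fxinv(p,F0=F0,FA=FA): c,s=np.cos(FA),np.sin(FA); d=np.array(p)-F0; return np.array([c*d[0]+s*d[1],-s*d[0]+c*d[1]])
def tool():
    s=sense();M=R.from_quat(np.roll(s["ee_rot"],-1)).as_matrix();return s,np.array(s["eef_pos"]),M
def delta(x,y,z,yaw):
    # tool-frame shift to a world point, az to set the tool x line to yaw (deg), tilt left
    s,p,M=tool();d=M.T@(np.array([x,y,z])-p)
    a=np.degrees(np.arctan2(M[1,0],M[0,0]));da=(yaw-a+90)%180-90
    print("t%.2f"%s["time_s"],"pos",p.round(1),"yaw %.1f"%((a+90)%180-90),"tilt",M[:,2].round(3),"| txyz",d.round(1),"az %.3f"%-np.radians(da),"F",np.round(s["force"],1),"w %.2f gf %.0f"%(s["grip_width"],s["grip_force"]))
def wray(c,u,v):
    a,b=(u-c["cx"])/c["fx"],(v-c["cy"])/c["fy"];t=np.hypot(a,b);k=np.sin(t)/max(t,1e-9)
    return np.array([a*k,-b*k,-np.cos(t)])
def wpose():
    _,p,M=tool();T=np.eye(4);T[:3,:3]=M;T[:3,3]=p;return T
def wplane(c,T,u,v,z):
    W=T@c["mount"];r=W[:3,:3]@wray(c,u,v);o=W[:3,3];return o+r*(z-o[2])/r[2]
def wrect(c,T,z,x0,x1,y0,y1,s=2):
    # metric map of plane z from the wrist picture
    W=np.linalg.inv(T@c["mount"]);ys=y1-np.arange((y1-y0)*s)/s;xs=x1-np.arange((x1-x0)*s)/s
    Y,X=np.meshgrid(ys,xs);P=np.stack([X,Y,np.full_like(X,z)],-1)@W[:3,:3].T+W[:3,3]
    r=np.hypot(P[...,0],P[...,1])+1e-9;t=np.arctan2(r,-P[...,2])
    u=c["cx"]+c["fx"]*t*P[...,0]/r;v=c["cy"]-c["fy"]*t*P[...,1]/r
    return cv2.remap(c["color"],u.astype(np.float32),v.astype(np.float32),1)
E
python3 -m jog '[{"tx":-50,"ty":-25,"tz":-5},{"tx":-50,"ty":-25,"tz":-5},{"tx":-50,"ty":-25,"tz":-5},{"tx":-50,"ty":-25},{"tx":-50,"ty":-25}]' 
python3 -m jog '[{"tx":-50,"ty":-25},{"tx":-50,"ty":-25},{"tx":-50,"ty":-25},{"tx":-50,"ty":-25},{}]' 
python3 - <<'E'
from h import *
delta(505,-223,150,-14.3)
T=wpose();c=capture("wrist");save(c,"w0.png");print(c["fx"],c["cx"],c["cy"],c["mount"].round(2).tolist())
for q in("end_stop","jaw_ramp","narrow_block_back","wide_block_back"):
    for r in place_of(q,"wrist"):
        p=wplane(c,T,*r["centre"],12);print(q,np.round(r["centre"]),round(r["conf"],2),p.round(1),fxinv(p[:2]).round(1))
I=wrect(c,T,44,520,700,90,220,4);cv2.imwrite("pics/g.png",I[...,::-1])
E
```

```text
t1.10 pos [158.6 500.5 231.3] yaw -17.6 tilt [ 0. -0. -1.] | txyz [-548.8 -585.1   81.3] az -0.057 F [0.2 0.3 0.1] w 1.00 gf 0
325.19226210127806 281.46554097147714 212.55624095797802 [[-0.0, 0.95, 0.32, 83.2], [1.0, -0.0, 0.0, 0.48], [0.0, 0.32, -0.95, -143.19], [0.0, 0.0, 0.0, 1.0]]
end_stop [ 14. 403.] 0.39 [ 495.7 -367.1   12. ] [ -44.8 -505.2]
wide_block_back [ 12. 404.] 0.22 [ 498.3 -379.2   12. ] [ -41.4 -517. ]schema error: expected keys tx, ty, tz, ax, ay, az, jaw
schema error: expected keys tx, ty, tz, ax, ay, az, jaw
```

View pics/g.png

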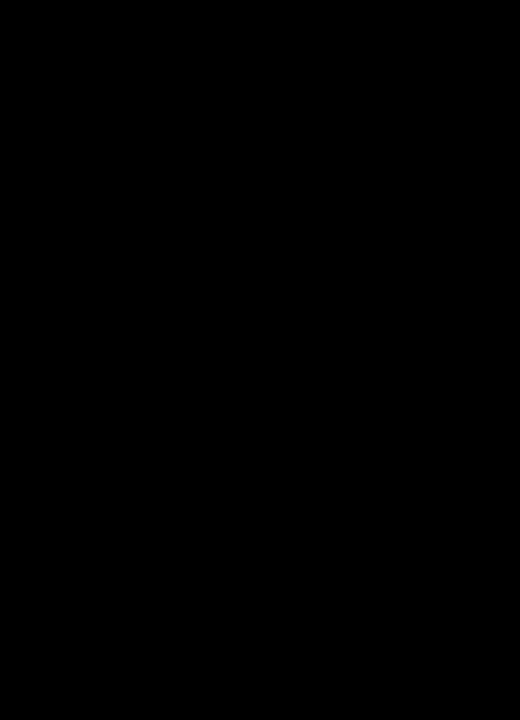

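The view is black because every row needs all its keys and the moves were refused. I'll redo it with full rows.

```bash

python3 -m jog '[{"tx":-50,"ty":-25,"tz":-5,"ax":0,"ay":0,"az":0,"jaw":-1},{"tx":-50,"ty":-25,"tz":-5,"ax":0,"ay":0,"az":0,"jaw":-1},{"tx":-50,"ty":-25,"tz":-5,"ax":0,"ay":0,"az":0,"jaw":-1},{"tx":-50,"ty":-25,"tz":0,"ax":0,"ay":0,"az":-0.057,"jaw":-1},{"tx":-50,"ty":-25,"tz":0,"ax":0,"ay":0,"az":0,"jaw":-1}]' 
python3 -m jog '[{"tx":-50,"ty":-25,"tz":0,"ax":0,"ay":0,"az":0,"jaw":-1},{"tx":-50,"ty":-25,"tz":0,"ax":0,"ay":0,"az":0,"jaw":-1},{"tx":-50,"ty":-25,"tz":0,"ax":0,"ay":0,"az":0,"jaw":-1},{"tx":-50,"ty":-25,"tz":0,"ax":0,"ay":0,"az":0,"jaw":-1},{"tx":0,"ty":0,"tz":0,"ax":0,"ay":0,"az":0,"jaw":-1}]' 
python3 - <<'E'
from h import *
delta(505,-223,150,-14.3)
T=wpose();c=capture("wrist");save(c,"w0.png")
for q in("end_stop","jaw_ramp","narrow_block_back","wide_block_back"):
    for r in place_of(q,"wrist"):
        p=wplane(c,T,*r["centre"],12);print(q,np.round(r["centre"]),round(r["conf"],2),p.round(1),fxinv(p[:2]).round(1))
I=wrect(c,T,44,540,700,90,210,4);print(I.mean());J=wrect(c,T,12,420,720,20,420,2);cv2.imwrite("pics/g.png",cv2.hconcat([I,cv2.resize(J,(640,640))[:, :280]])[...,::-1]) if I.mean()>20 else 0
E
```

```text
time_s: 1.98
eef_pos: [362.4, 306.8, 246.6]
ee_rot: [0.0, 0.124, 0.992, 0.0]
force: [0.3, 0.6, -0.2]
grip_width: 1.006
grip_force: 0.0
time_s: 2.6
eef_pos: [532.2, 159.3, 245.5]
ee_rot: [-0.0, 0.127, 0.992, -0.0]
force: [-0.7, 0.8, 0.3]
grip_width: 0.999
grip_force: 0.0
t2.60 pos [532.2 159.3 245.5] yaw -14.5 tilt [-0.001 -0.    -1.   ] | txyz [ -69.7 -376.9   95.7] az -0.004 F [-0.7  0.8  0.3] w 1.00 gf 0
end_stop [302. 280.] 0.68 [673.8 151.4  12. ] [97.1 24.3]
jaw_ramp [270. 241.] 0.61 [607.1 124.7  12. ] [32.3 -6.9]
96.44224066840277
```

View pics/g.png

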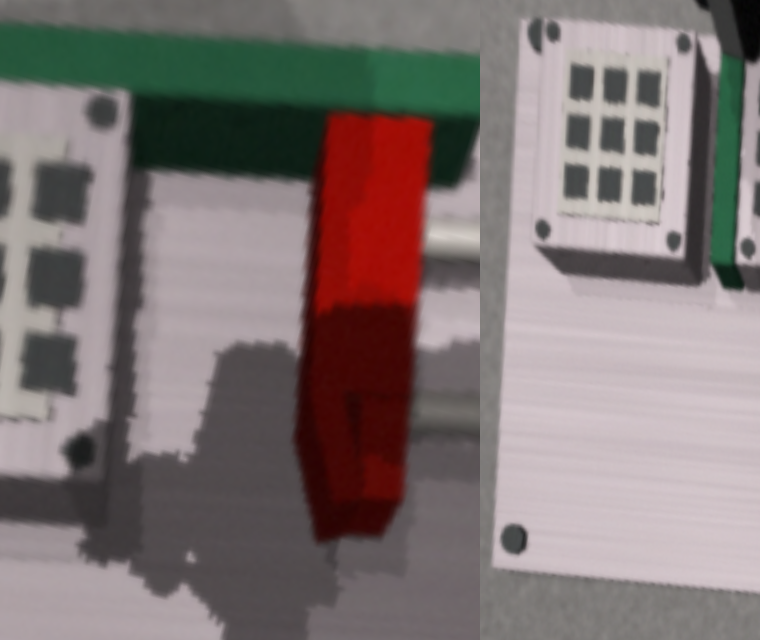

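```bash

python3 -m jog '[{"tx":-9,"ty":-54,"tz":0,"ax":0,"ay":0,"az":0,"jaw":-1},{"tx":-10,"ty":-54,"tz":0,"ax":0,"ay":0,"az":0,"jaw":-1},{"tx":-10,"ty":-54,"tz":0,"ax":0,"ay":0,"az":0,"jaw":-1},{"tx":-10,"ty":-54,"tz":15,"ax":0,"ay":0,"az":0,"jaw":-1},{"tx":-10,"ty":-54,"tz":25,"ax":0,"ay":0,"az":0,"jaw":-1}]' 
python3 -m jog '[{"tx":-10,"ty":-54,"tz":25,"ax":0,"ay":0,"az":0,"jaw":-1},{"tx":-10,"ty":-53,"tz":30,"ax":0,"ay":0,"az":0,"jaw":-1},{"tx":0,"ty":0,"tz":0,"ax":0,"ay":0,"az":0,"jaw":-1}]' 
cat >> h.py <<'E'
def bars(z=40,s=2,show=None):
    T=wpose();c=capture("wrist");p=T[:2,3];x0,x1,y0,y1=int(p[0]-130),int(p[0]+130),int(p[1]-100),int(p[1]+100)
    I=wrect(c,T,z,x0,x1,y0,y1,s);h=cv2.cvtColor(I,cv2.COLOR_RGB2HSV)
    m=cv2.inRange(h,(15,150,60),(30,255,255));m=cv2.morphologyEx(m,cv2.MORPH_OPEN,np.ones((5,5)))
    if show: cv2.imwrite("pics/"+show,np.hstack([I[...,::-1],cv2.cvtColor(m,8)]))
    for k in cv2.findContours(m,0,2)[0]:
        if cv2.contourArea(k)<1200: continue
        r=cv2.minAreaRect(k);b=cv2.boxPoints(r);e=max([b[1]-b[0],b[2]-b[1]],key=np.linalg.norm)
        print("bar",round(x1-r[0][1]/s,1),round(y1-r[0][0]/s,1),np.round(np.array(r[1])/s,1),"ang %.1f"%np.degrees(np.arctan(e[0]/e[1])))
E
python3 - <<'E'
from h import *
delta(505,-223,15,-14.3);bars(show="b1.png")
E
```

```text
time_s: 3.48
eef_pos: [511.0, -112.7, 206.9]
ee_rot: [0.001, 0.124, 0.992, -0.0]
force: [0.5, 0.2, -0.0]
grip_width: 0.997
grip_force: 0.0
time_s: 3.85
eef_pos: [502.8, -222.1, 149.3]
ee_rot: [-0.002, 0.126, 0.992, 0.001]
force: [0.4, 1.0, -0.9]
grip_width: 1.002
grip_force: 0.0
t3.85 pos [ 502.8 -222.1  149.3] yaw -14.5 tilt [-0.003  0.002 -1.   ] | txyz [ -2.8  -0.5 134.3] az -0.003 F [ 0.4  1.  -0.9] w 1.00 gf 0
bar 477.0 -313.0 [96. 17.] ang 0.0
bar 504.3 -224.3 [ 19.5 104.8] ang -14.2
bar 596.8 -318.5 [70.5  6. ] ang 0.0
bar 602.9 -245.9 [21.6 59.4] ang -3.1
```

The wrist map (z=44 plane, 4 px/mm) shows the block's front edge from (131,92) to (108,478) and the jaw face around (297,440) with its tip at (318,540). Both agree with my fixture pose to about 2 mm. Now I'll grasp the first bar 28 mm behind its centre.

```bash

python3 -m jog '[{"tx":26,"ty":-1.5,"tz":40,"ax":0,"ay":0,"az":0,"jaw":-1},{"tx":0,"ty":0,"tz":45,"ax":0,"ay":0,"az":-0.005,"jaw":-1},{"tx":0,"ty":0,"tz":35,"ax":0,"ay":0,"az":0,"jaw":-1},{"tx":0,"ty":0,"tz":15,"ax":0,"ay":0,"az":0,"jaw":-1},{"tx":0,"ty":0,"tz":0,"ax":0,"ay":0,"az":0,"jaw":-1}]' 
python3 -m jog '[{"tx":0,"ty":0,"tz":0,"ax":0,"ay":0,"az":0,"jaw":1},{"tx":0,"ty":0,"tz":0,"ax":0,"ay":0,"az":0,"jaw":1},{"tx":0,"ty":0,"tz":0,"ax":0,"ay":0,"az":0,"jaw":1},{"tx":0,"ty":0,"tz":0,"ax":0,"ay":0,"az":0,"jaw":1},{"tx":0,"ty":0,"tz":0,"ax":0,"ay":0,"az":0,"jaw":1}]' 100
python3 - <<'E'
from h import *
delta(477.4,-217.1,14,-14.2)
E
```

```text
time_s: 4.53
eef_pos: [478.9, -214.8, 16.8]
ee_rot: [0.0, 0.121, 0.993, -0.0]
force: [0.3, -0.3, 0.4]
grip_width: 1.002
grip_force: 0.0
time_s: 5.15
eef_pos: [478.7, -216.0, 17.0]
ee_rot: [0.0, 0.122, 0.993, -0.0]
force: [-1.8, -0.1, 6.4]
grip_width: 0.191
grip_force: 98.1
t5.15 pos [ 478.7 -216.    17. ] yaw -14.0 tilt [ 0.001 -0.001 -1.   ] | txyz [ 1.  -1.3  3. ] az 0.003 F [-1.8 -0.1  6.4] w 0.19 gf 98
```

```bash

python3 -m jog '[{"tx":0,"ty":0,"tz":-15,"ax":0,"ay":0,"az":0,"jaw":1},{"tx":0,"ty":0,"tz":-40,"ax":0,"ay":0,"az":0,"jaw":1},{"tx":3,"ty":40,"tz":0,"ax":0,"ay":0,"az":-0.088,"jaw":1},{"tx":5,"ty":55,"tz":0,"ax":0,"ay":0,"az":-0.088,"jaw":1},{"tx":5,"ty":60,"tz":0,"ax":0,"ay":0,"az":0,"jaw":1}]' 
python3 -m jog '[{"tx":5,"ty":60,"tz":0,"ax":0,"ay":0,"az":0,"jaw":1},{"tx":5,"ty":60,"tz":0,"ax":0,"ay":0,"az":0,"jaw":1},{"tx":5,"ty":50,"tz":0,"ax":0,"ay":0,"az":0,"jaw":1},{"tx":5,"ty":35,"tz":0,"ax":0,"ay":0,"az":0,"jaw":1},{"tx":0,"ty":0,"tz":0,"ax":0,"ay":0,"az":0,"jaw":1}]' 
python3 - <<'E'
from h import *
delta(*fx(-102,36),22,-3.96)
E
```

```text
time_s: 5.78
eef_pos: [487.9, -59.3, 71.8]
ee_rot: [0.0, 0.034, 0.999, 0.0]
force: [1.6, -0.7, -4.4]
grip_width: 0.189
grip_force: 98.0
time_s: 6.4
eef_pos: [481.4, 147.3, 71.6]
ee_rot: [-0.0, 0.033, 0.999, 0.0]
force: [0.3, -1.0, -3.3]
grip_width: 0.19
grip_force: 98.2
t6.40 pos [481.4 147.3  71.6] yaw -3.7 tilt [-0.001  0.    -1.   ] | txyz [ 7.3 29.1 49.7] az 0.004 F [ 0.3 -1.  -3.3] w 0.19 gf 98
```

```bash

python3 -m jog '[{"tx":7,"ty":29,"tz":20,"ax":0,"ay":0,"az":0.004,"jaw":1},{"tx":0,"ty":0,"tz":22,"ax":0,"ay":0,"az":0,"jaw":1},{"tx":0,"ty":0,"tz":0,"ax":0,"ay":0,"az":0,"jaw":1}]' 
python3 - <<'E'
from h import *
s,p,M=tool();bars(z=p[2]+23,show="b2.png");delta(*fx(-102,36),19.5,-3.96);print(fxinv(p[:2]))
I=cv2.imread("pics/b2.png");print(I.shape)
T=wpose();c=capture("wrist");save(c,"w2.png")
E
```

```text
time_s: 6.78
eef_pos: [476.2, 174.0, 28.5]
ee_rot: [-0.002, 0.037, 0.999, -0.0]
force: [0.1, 0.5, -3.9]
grip_width: 0.188
grip_force: 98.4
bar 482.2 174.1 [17.7 77. ] ang -5.0
t6.83 pos [477.1 174.   29.5] yaw -4.2 tilt [-0.001 -0.    -1.   ] | txyz [ 1.3  2.7 10. ] az -0.004 F [ 0.8 -0.3 -3.9] w 0.19 gf 98
[-101.59002369   33.25647528]
(520, 800, 3)
```

View pics/w2.png

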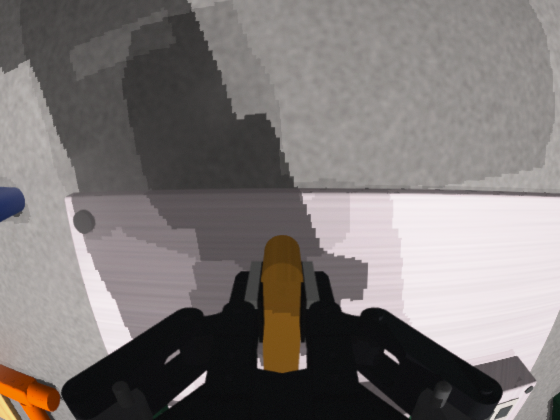

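The wrist view shows the bar held upright between the fingers, its rear end at (282,245), over the apron. Next, lower and insert it.

```bash

python3 -m jog '[{"tx":0,"ty":2.7,"tz":5,"ax":0,"ay":0,"az":-0.004,"jaw":1},{"tx":0,"ty":0,"tz":4,"ax":0,"ay":0,"az":0,"jaw":1},{"tx":-15,"ty":0,"tz":0,"ax":0,"ay":0,"az":0,"jaw":1},{"tx":-20,"ty":0,"tz":0,"ax":0,"ay":0,"az":0,"jaw":1},{"tx":0,"ty":0,"tz":0,"ax":0,"ay":0,"az":0,"jaw":1}]' 
python3 -m jog '[{"tx":-15,"ty":0,"tz":0,"ax":0,"ay":0,"az":0,"jaw":1},{"tx":-18,"ty":0,"tz":0,"ax":0,"ay":0,"az":0,"jaw":1},{"tx":-18,"ty":0,"tz":0,"ax":0,"ay":0,"az":0,"jaw":1},{"tx":0,"ty":0,"tz":0,"ax":0,"ay":0,"az":0,"jaw":1}]'
python3 - <<'E'
from h import *
delta(*fx(-13,36),19,-3.96);print(fxinv(tool()[1][:2]))
E
```

```text
time_s: 7.5
eef_pos: [513.1, 174.6, 20.3]
ee_rot: [0.0, 0.035, 0.999, 0.0]
force: [-0.8, -0.2, -4.4]
grip_width: 0.19
grip_force: 98.5
time_s: 8.0
eef_pos: [563.0, 171.2, 20.0]
ee_rot: [-0.0, 0.035, 0.999, -0.0]
force: [-0.4, 0.0, -4.2]
grip_width: 0.185
grip_force: 98.5
t8.00 pos [563.  171.2  20. ] yaw -4.0 tilt [-0. -0. -1.] | txyz [-1.8 -0.5  1. ] az 0.000 F [-0.4  0.  -4.2] w 0.18 gf 99
[-14.83732321  36.50874373]
```

Inserted without contact. Now I'll shift it sideways to the mould block and lower it to the floor.

```bash

python3 -m jog '[{"tx":0,"ty":1.5,"tz":0.5,"ax":0,"ay":0,"az":0,"jaw":1},{"tx":0,"ty":1.5,"tz":0,"ax":0,"ay":0,"az":0,"jaw":1},{"tx":0,"ty":0,"tz":0,"ax":0,"ay":0,"az":0,"jaw":1}]' 
python3 -m jog '[{"tx":0,"ty":1,"tz":0.5,"ax":0,"ay":0,"az":0,"jaw":1},{"tx":0,"ty":0,"tz":0,"ax":0,"ay":0,"az":0,"jaw":1}]' 
```

```text
time_s: 8.38
eef_pos: [563.0, 174.6, 19.9]
ee_rot: [-0.0, 0.034, 0.999, -0.0]
force: [-0.1, 0.7, -4.3]
grip_width: 0.186
grip_force: 98.5
time_s: 8.62
eef_pos: [563.4, 175.5, 19.3]
ee_rot: [-0.0, 0.034, 0.999, 0.0]
force: [-0.7, 0.6, -3.0]
grip_width: 0.192
grip_force: 98.5
```

```bash

python3 -m jog '[{"tx":0,"ty":1,"tz":0.5,"ax":0,"ay":0,"az":0,"jaw":1},{"tx":0,"ty":0,"tz":0,"ax":0,"ay":0,"az":0,"jaw":1}]' 
python3 -m jog '[{"tx":0,"ty":1,"tz":0.5,"ax":0,"ay":0,"az":0,"jaw":1},{"tx":0,"ty":0,"tz":0,"ax":0,"ay":0,"az":0,"jaw":1}]' 
```

```text
time_s: 8.88
eef_pos: [563.5, 175.7, 19.1]
ee_rot: [-0.0, 0.034, 0.999, -0.001]
force: [-2.5, -5.3, 0.5]
grip_width: 0.184
grip_force: 99.5
time_s: 9.12
eef_pos: [563.5, 175.7, 19.1]
ee_rot: [-0.0, 0.034, 0.999, -0.001]
force: [-6.1, -11.7, 6.1]
grip_width: 0.191
grip_force: 100.2
```

Contact with the block is at TCP fixture y ≈ 41 in my frame (true value 40), with the floor at TCP z ≈ 19. Release, back off along the bar, close, and push.

```bash

python3 -m jog '[{"tx":0,"ty":-1.5,"tz":-1,"ax":0,"ay":0,"az":0,"jaw":1},{"tx":0,"ty":0,"tz":0,"ax":0,"ay":0,"az":0,"jaw":0},{"tx":0,"ty":0,"tz":0,"ax":0,"ay":0,"az":0,"jaw":0},{"tx":0,"ty":0,"tz":0,"ax":0,"ay":0,"az":0,"jaw":0}]' 
python3 -m jog '[{"tx":15,"ty":0,"tz":0,"ax":0,"ay":0,"az":0,"jaw":0},{"tx":22,"ty":0,"tz":0,"ax":0,"ay":0,"az":0,"jaw":0},{"tx":17,"ty":-4,"tz":0,"ax":0,"ay":0,"az":0,"jaw":0},{"tx":0,"ty":0,"tz":0,"ax":0,"ay":0,"az":0,"jaw":1},{"tx":0,"ty":0,"tz":0,"ax":0,"ay":0,"az":0,"jaw":1}]'
python3 - <<'E'
from h import *
delta(*fx(-13,37),19,-3.96);print(fxinv(tool()[1][:2]))
c=capture("scene");cv2.imwrite("pics/s1.png",cv2.resize(c["color"][140:280,240:400,::-1],None,fx=4,fy=4,interpolation=3))
E
```

```text
time_s: 9.62
eef_pos: [563.7, 176.1, 19.5]
ee_rot: [0.0, 0.034, 0.999, 0.0]
force: [0.0, -0.2, 0.1]
grip_width: 0.497
grip_force: 0.0
time_s: 10.25
eef_pos: [510.2, 175.7, 19.6]
ee_rot: [0.001, 0.034, 0.999, 0.0]
force: [-0.1, 0.9, -0.6]
grip_width: 0.086
grip_force: 0.0
t10.25 pos [510.2 175.7  19.6] yaw -3.9 tilt [ 0.001  0.    -1.   ] | txyz [-54.8  -0.3   0.6] az 0.000 F [-0.1  0.9 -0.6] w 0.09 gf 0
[-67.79069334  37.2644322 ]
```

View pics/s1.png

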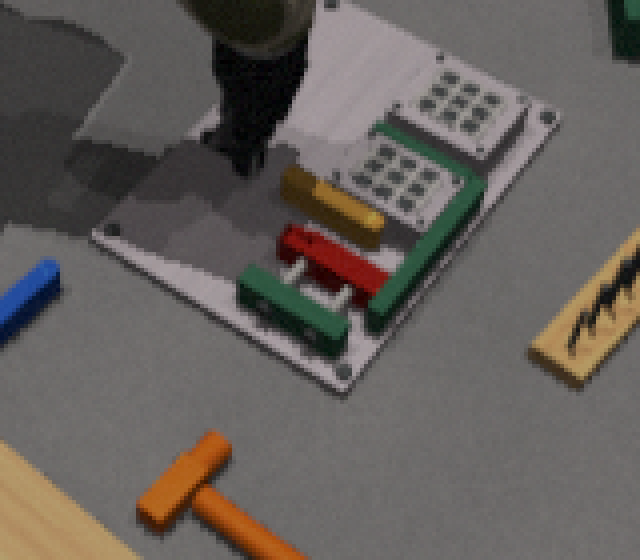

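The scene view shows the bar upright along the block (centre about (330,205)), part-way in, with the gripper closed behind it. Push it home.

```bash

python3 -m jog '[{"tx":-12,"ty":0,"tz":0,"ax":0,"ay":0,"az":0,"jaw":1},{"tx":-12,"ty":0,"tz":0,"ax":0,"ay":0,"az":0,"jaw":1},{"tx":-12,"ty":0,"tz":0,"ax":0,"ay":0,"az":0,"jaw":1},{"tx":-9,"ty":0,"tz":0,"ax":0,"ay":0,"az":0,"jaw":1},{"tx":0,"ty":0,"tz":0,"ax":0,"ay":0,"az":0,"jaw":1}]' 
python3 -m jog '[{"tx":-3,"ty":0,"tz":0,"ax":0,"ay":0,"az":0,"jaw":1},{"tx":-2,"ty":0,"tz":0,"ax":0,"ay":0,"az":0,"jaw":1},{"tx":0,"ty":0,"tz":0,"ax":0,"ay":0,"az":0,"jaw":1}]' 
python3 -m jog '[{"tx":-2,"ty":0,"tz":0,"ax":0,"ay":0,"az":0,"jaw":1},{"tx":0,"ty":0,"tz":0,"ax":0,"ay":0,"az":0,"jaw":1}]' 
python3 - <<'E'
from h import *
delta(*fx(-13,37),19,-3.96);print(fxinv(tool()[1][:2]))
E
```

```text
time_s: 10.92
eef_pos: [555.2, 172.3, 19.1]
ee_rot: [0.001, 0.035, 0.999, 0.0]
force: [0.2, 0.4, -0.5]
grip_width: -0.004
grip_force: 0.0
time_s: 11.3
eef_pos: [559.2, 172.1, 19.2]
ee_rot: [-0.0, 0.034, 0.999, -0.0]
force: [-1.7, 0.4, -1.2]
grip_width: 0.003
grip_force: 0.8
time_s: 11.55
eef_pos: [561.4, 172.0, 19.3]
ee_rot: [0.0, 0.034, 0.999, 0.0]
force: [-1.5, 0.2, -1.5]
grip_width: -0.003
grip_force: 0.6
t11.55 pos [561.4 172.   19.3] yaw -3.9 tilt [ 0.  0. -1.] | txyz [-3.5 -0.2  0.3] az 0.000 F [-1.5  0.2 -1.5] w -0.00 gf 1
[-16.49200429  37.15211059]
```

```bash

python3 -m jog '[{"tx":-2,"ty":0,"tz":0,"ax":0,"ay":0,"az":0,"jaw":1},{"tx":-2,"ty":0,"tz":0,"ax":0,"ay":0,"az":0,"jaw":1},{"tx":0,"ty":0,"tz":0,"ax":0,"ay":0,"az":0,"jaw":1}]' 
python3 - <<'E'
from h import *
c=capture("top");I=rect(c,42,500,720,90,220,3);cv2.imwrite("pics/p1.png",I[...,::-1])
E
```

```text
time_s: 11.92
eef_pos: [565.3, 171.7, 19.3]
ee_rot: [-0.0, 0.034, 0.999, -0.0]
force: [-2.9, -0.3, -0.0]
grip_width: -0.001
grip_force: 1.1
```

View pics/p1.png

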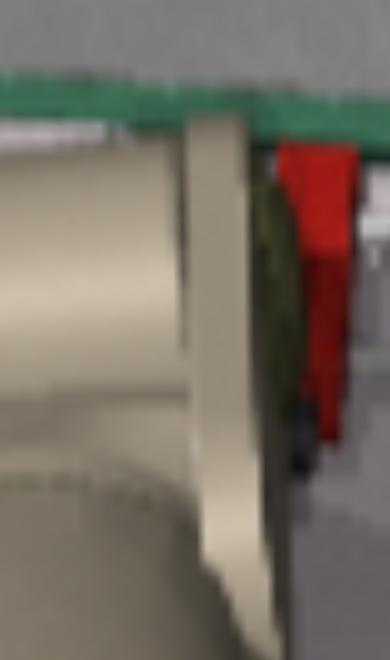

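The arm hides the bar in the top view. I'll go on by force, shifted slightly away from the block edge.

```bash

python3 -m jog '[{"tx":2,"ty":-5,"tz":0,"ax":0,"ay":0,"az":0,"jaw":1},{"tx":-4,"ty":0,"tz":0,"ax":0,"ay":0,"az":0,"jaw":1},{"tx":0,"ty":0,"tz":0,"ax":0,"ay":0,"az":0,"jaw":1}]' 
python3 -m jog '[{"tx":-2,"ty":0,"tz":0,"ax":0,"ay":0,"az":0,"jaw":1},{"tx":0,"ty":0,"tz":0,"ax":0,"ay":0,"az":0,"jaw":1}]' 
python3 -m jog '[{"tx":-2,"ty":0,"tz":0,"ax":0,"ay":0,"az":0,"jaw":1},{"tx":0,"ty":0,"tz":0,"ax":0,"ay":0,"az":0,"jaw":1}]' 
```

```text
time_s: 12.35
eef_pos: [565.6, 166.3, 19.2]
ee_rot: [-0.002, 0.034, 0.999, -0.0]
force: [-9.5, -2.5, 5.9]
grip_width: 0.002
grip_force: 4.7
time_s: 12.6
eef_pos: [565.8, 166.3, 19.1]
ee_rot: [-0.004, 0.034, 0.999, -0.001]
force: [-18.6, -2.1, 11.2]
grip_width: 0.001
grip_force: 9.3
time_s: 12.85
eef_pos: [566.0, 166.3, 19.0]
ee_rot: [-0.007, 0.034, 0.999, -0.001]
force: [-28.2, -2.7, 17.9]
grip_width: 0.005
grip_force: 14.0
```

Firm stop at TCP x=565.7, so bar 1 is home. Next is the second bar, at about (477,-324).

```bash

python3 -m jog '[{"tx":30,"ty":0,"tz":-10,"ax":0,"ay":0,"az":0,"jaw":-1},{"tx":4,"ty":0,"tz":-55,"ax":0,"ay":0,"az":0,"jaw":-1},{"tx":4,"ty":-30,"tz":-50,"ax":0,"ay":0,"az":0,"jaw":-1},{"tx":4,"ty":-55,"tz":-18,"ax":0,"ay":0,"az":0,"jaw":-1},{"tx":4,"ty":-60,"tz":0,"ax":0,"ay":0,"az":0,"jaw":-1}]' >/dev/null
python3 -m jog '[{"tx":4,"ty":-60,"tz":0,"ax":0,"ay":0,"az":0,"jaw":-1},{"tx":4,"ty":-60,"tz":0,"ax":0,"ay":0,"az":0,"jaw":-1},{"tx":4,"ty":-60,"tz":0,"ax":0,"ay":0,"az":0,"jaw":-1},{"tx":4,"ty":-60,"tz":0,"ax":0,"ay":0,"az":0,"jaw":-1},{"tx":4,"ty":-60,"tz":0,"ax":0,"ay":0,"az":0,"jaw":-1}]' 
python3 -m jog '[{"tx":2,"ty":-40,"tz":0,"ax":0,"ay":0,"az":0,"jaw":-1},{"tx":0,"ty":0,"tz":0,"ax":0,"ay":0,"az":0,"jaw":-1}]' 
python3 - <<'E'
from h import *
delta(450,-322.6,15,-2.6);bars()
c=capture("top");I=rect(c,42,500,720,90,220,3);cv2.imwrite("pics/p1.png",I[...,::-1])
h=cv2.cvtColor(I,cv2.COLOR_RGB2HSV);m=cv2.inRange(h,(15,130,60),(30,255,255));m=cv2.morphologyEx(m,2,np.ones((5,5)))
k=max(cv2.findContours(m,0,2)[0],key=cv2.contourArea);r=cv2.minAreaRect(k);p=(720-r[0][1]/3,220-r[0][0]/3);print(p,np.array(r[1])/3,r[2],fxinv(p))
E
```

```text
time_s: 14.1
eef_pos: [474.2, -275.5, 152.8]
ee_rot: [0.001, 0.035, 0.999, -0.001]
force: [0.5, 0.2, -0.4]
grip_width: 0.997
grip_force: 0.0
time_s: 14.35
eef_pos: [469.1, -315.6, 152.3]
ee_rot: [0.0, 0.036, 0.999, -0.001]
force: [-0.1, 1.0, 1.0]
grip_width: 1.001
grip_force: 0.0
t14.35 pos [ 469.1 -315.6  152.3] yaw -4.2 tilt [ 0.001 -0.001 -1.   ] | txyz [ 18.7  -8.2 137.3] az -0.027 F [-0.1  1.   1. ] w 1.00 gf 0
bar 476.5 -325.8 [ 19.7 105.2] ang -2.5
bar 578.0 -336.5 [42. 20.] ang 0.0
bar 584.6 -248.5 [29.6 19.1] ang 2.2
(624.6868693033854, 168.4359893798828) [ 20.73343404 102.13813273] 4.289153099060059 [46.87699615 37.96395464]
```

```bash

python3 -m jog '[{"tx":18.7,"ty":-9.3,"tz":40,"ax":0,"ay":0,"az":-0.027,"jaw":-1},{"tx":0,"ty":0,"tz":45,"ax":0,"ay":0,"az":0,"jaw":-1},{"tx":0,"ty":0,"tz":35,"ax":0,"ay":0,"az":0,"jaw":-1},{"tx":0,"ty":0,"tz":14,"ax":0,"ay":0,"az":0,"jaw":-1},{"tx":0,"ty":0,"tz":0,"ax":0,"ay":0,"az":0,"jaw":-1}]' 
python3 -m jog '[{"tx":0,"ty":0,"tz":0,"ax":0,"ay":0,"az":0,"jaw":1},{"tx":0,"ty":0,"tz":0,"ax":0,"ay":0,"az":0,"jaw":1},{"tx":0,"ty":0,"tz":0,"ax":0,"ay":0,"az":0,"jaw":1},{"tx":0,"ty":0,"tz":0,"ax":0,"ay":0,"az":0,"jaw":1},{"tx":0,"ty":0,"tz":0,"ax":0,"ay":0,"az":0,"jaw":1}]' 100
python3 - <<'E'
from h import *
delta(*fx(-110,17),72,-3.96)
E
```

```text
time_s: 15.08
eef_pos: [450.7, -320.3, 18.5]
ee_rot: [-0.0, 0.02, 1.0, 0.0]
force: [-1.5, -0.0, 0.9]
grip_width: 0.998
grip_force: 0.0
time_s: 15.7
eef_pos: [450.7, -321.6, 19.2]
ee_rot: [0.001, 0.021, 1.0, -0.001]
force: [-1.1, -1.6, 5.9]
grip_width: 0.185
grip_force: 97.8
t15.70 pos [ 450.7 -321.6   19.2] yaw -2.4 tilt [ 0.001 -0.002 -1.   ] | txyz [  4.  480.1 -53.6] az 0.027 F [-1.1 -1.6  5.9] w 0.19 gf 98
```

```bash

python3 -m jog '[{"tx":0,"ty":0,"tz":-15,"ax":0,"ay":0,"az":0,"jaw":1},{"tx":0,"ty":10,"tz":-39,"ax":0,"ay":0,"az":0.014,"jaw":1},{"tx":0,"ty":40,"tz":0,"ax":0,"ay":0,"az":0.013,"jaw":1},{"tx":0,"ty":55,"tz":0,"ax":0,"ay":0,"az":0,"jaw":1},{"tx":0,"ty":60,"tz":0,"ax":0,"ay":0,"az":0,"jaw":1}]' >/dev/null
python3 -m jog '[{"tx":0,"ty":60,"tz":0,"ax":0,"ay":0,"az":0,"jaw":1},{"tx":0,"ty":60,"tz":0,"ax":0,"ay":0,"az":0,"jaw":1},{"tx":0,"ty":60,"tz":0,"ax":0,"ay":0,"az":0,"jaw":1},{"tx":0,"ty":60,"tz":0,"ax":0,"ay":0,"az":0,"jaw":1},{"tx":0,"ty":50,"tz":0,"ax":0,"ay":0,"az":0,"jaw":1}]'
python3 -m jog '[{"tx":0,"ty":24,"tz":0,"ax":0,"ay":0,"az":0,"jaw":1},{"tx":0,"ty":0,"tz":0,"ax":0,"ay":0,"az":0,"jaw":1}]'
python3 - <<'E'
from h import *
delta(*fx(-110,18),22,-3.96)
E
```

```text
time_s: 16.95
eef_pos: [480.4, 135.4, 72.9]
ee_rot: [-0.0, 0.034, 0.999, 0.0]
force: [1.4, -0.7, -3.1]
grip_width: 0.187
grip_force: 97.6
time_s: 17.2
eef_pos: [482.1, 158.4, 72.6]
ee_rot: [-0.0, 0.033, 0.999, 0.0]
force: [-0.8, -0.5, -3.2]
grip_width: 0.183
grip_force: 97.6
t17.20 pos [482.1 158.4  72.6] yaw -3.8 tilt [-0.  0. -1.] | txyz [15.3 -0.1 50.6] az 0.003 F [-0.8 -0.5 -3.2] w 0.18 gf 98
```

Lower and insert to TCP fixture x ≈ -17 (93 mm).

```bash

python3 -m jog '[{"tx":15.3,"ty":0,"tz":20,"ax":0,"ay":0,"az":0.003,"jaw":1},{"tx":0,"ty":0,"tz":20,"ax":0,"ay":0,"az":0,"jaw":1},{"tx":0,"ty":0,"tz":9,"ax":0,"ay":0,"az":0,"jaw":1},{"tx":0,"ty":0,"tz":0,"ax":0,"ay":0,"az":0,"jaw":1}]' 
python3 -m jog '[{"tx":-15,"ty":0,"tz":0,"ax":0,"ay":0,"az":0,"jaw":1},{"tx":-20,"ty":0,"tz":0,"ax":0,"ay":0,"az":0,"jaw":1},{"tx":-15,"ty":0,"tz":0,"ax":0,"ay":0,"az":0,"jaw":1},{"tx":0,"ty":0,"tz":0,"ax":0,"ay":0,"az":0,"jaw":1}]' 
python3 - <<'E'
from h import *
delta(*fx(-17,18),22,-3.96)
E
```

```text
time_s: 17.7
eef_pos: [467.3, 157.6, 23.3]
ee_rot: [-0.0, 0.036, 0.999, -0.0]
force: [-0.1, -0.1, -3.1]
grip_width: 0.188
grip_force: 97.7
time_s: 18.2
eef_pos: [518.0, 154.2, 24.0]
ee_rot: [0.001, 0.036, 0.999, 0.0]
force: [-0.3, 0.5, -2.9]
grip_width: 0.184
grip_force: 97.7
t18.20 pos [518.  154.2  24. ] yaw -4.1 tilt [ 0.001  0.    -1.   ] | txyz [-41.5   1.7   2. ] az -0.003 F [-0.3  0.5 -2.9] w 0.18 gf 98
```

```bash

python3 -m jog '[{"tx":-15,"ty":1,"tz":1,"ax":0,"ay":0,"az":-0.003,"jaw":1},{"tx":-15,"ty":0,"tz":0,"ax":0,"ay":0,"az":0,"jaw":1},{"tx":-11,"ty":0,"tz":0,"ax":0,"ay":0,"az":0,"jaw":1},{"tx":0,"ty":0,"tz":0,"ax":0,"ay":0,"az":0,"jaw":1}]' 
python3 -m jog '[{"tx":0,"ty":2,"tz":0.5,"ax":0,"ay":0,"az":0,"jaw":1},{"tx":0,"ty":1,"tz":0.5,"ax":0,"ay":0,"az":0,"jaw":1},{"tx":0,"ty":0,"tz":0,"ax":0,"ay":0,"az":0,"jaw":1}]' 
python3 -m jog '[{"tx":0,"ty":1,"tz":0.5,"ax":0,"ay":0,"az":0,"jaw":1},{"tx":0,"ty":0,"tz":0,"ax":0,"ay":0,"az":0,"jaw":1}]' 
python3 -m jog '[{"tx":0,"ty":1,"tz":0.5,"ax":0,"ay":0,"az":0,"jaw":1},{"tx":0,"ty":0,"tz":0,"ax":0,"ay":0,"az":0,"jaw":1}]' 
python3 - <<'E'
from h import *
delta(*fx(-17,23),21,-3.96);print(fxinv(tool()[1][:2]))
E
```

```text
time_s: 18.7
eef_pos: [558.2, 152.6, 22.4]
ee_rot: [0.0, 0.034, 0.999, -0.0]
force: [-0.7, -0.3, -3.2]
grip_width: 0.186
grip_force: 97.7
time_s: 19.08
eef_pos: [558.0, 155.9, 21.4]
ee_rot: [-0.0, 0.034, 0.999, 0.0]
force: [-0.6, 1.2, -2.5]
grip_width: 0.185
grip_force: 97.8
time_s: 19.32
eef_pos: [558.4, 156.5, 21.2]
ee_rot: [0.0, 0.034, 0.999, -0.0]
force: [-3.2, -3.4, 3.9]
grip_width: 0.19
grip_force: 98.7
time_s: 19.58
eef_pos: [558.8, 157.1, 21.2]
ee_rot: [0.0, 0.034, 0.999, -0.0]
force: [-5.0, -6.0, 9.1]
grip_width: 0.187
grip_force: 99.6
t19.57 pos [558.8 157.1  21.2] yaw -3.9 tilt [ 0.001 -0.001 -1.   ] | txyz [-1.1  0.9  0.2] az 0.000 F [-5.  -6.   9.1] w 0.19 gf 100
[-18.10854336  22.09699325]
```

```bash

python3 -m jog '[{"tx":0,"ty":1,"tz":-1,"ax":0,"ay":0,"az":0,"jaw":1},{"tx":0,"ty":0.5,"tz":0,"ax":0,"ay":0,"az":0,"jaw":1},{"tx":0,"ty":0,"tz":0,"ax":0,"ay":0,"az":0,"jaw":1}]' 
python3 -m jog '[{"tx":0,"ty":-2,"tz":-1,"ax":0,"ay":0,"az":0,"jaw":1},{"tx":0,"ty":0,"tz":0,"ax":0,"ay":0,"az":0,"jaw":0},{"tx":0,"ty":0,"tz":0,"ax":0,"ay":0,"az":0,"jaw":0},{"tx":0,"ty":0,"tz":0,"ax":0,"ay":0,"az":0,"jaw":0}]' 
python3 -m jog '[{"tx":15,"ty":0,"tz":0,"ax":0,"ay":0,"az":0,"jaw":0},{"tx":22,"ty":0,"tz":0,"ax":0,"ay":0,"az":0,"jaw":0},{"tx":17,"ty":0,"tz":0,"ax":0,"ay":0,"az":0,"jaw":0},{"tx":0,"ty":0,"tz":0,"ax":0,"ay":0,"az":0,"jaw":1},{"tx":0,"ty":0,"tz":0,"ax":0,"ay":0,"az":0,"jaw":1}]'
python3 - <<'E'
from h import *
delta(*fx(-20,20),19,-3.96);print(fxinv(tool()[1][:2]))
E
```

```text
time_s: 19.95
eef_pos: [558.8, 158.3, 21.3]
ee_rot: [0.0, 0.035, 0.999, -0.001]
force: [-1.2, -8.7, 1.6]
grip_width: 0.19
grip_force: 98.6
time_s: 20.45
eef_pos: [558.5, 157.4, 22.4]
ee_rot: [0.0, 0.034, 0.999, 0.0]
force: [-0.3, 0.4, 0.0]
grip_width: 0.501
grip_force: 0.0
time_s: 21.08
eef_pos: [505.4, 160.9, 22.6]
ee_rot: [0.001, 0.034, 0.999, 0.0]
force: [-0.1, 0.1, -0.4]
grip_width: 0.083
grip_force: 0.0
t21.07 pos [505.4 160.9  22.6] yaw -3.9 tilt [ 0.001  0.    -1.   ] | txyz [-51.6  -2.2   3.6] az 0.000 F [-0.1  0.1 -0.4] w 0.08 gf 0
[-71.60347392  22.18369454]
```

```bash

python3 -m jog '[{"tx":-12,"ty":-4,"tz":3,"ax":0,"ay":0,"az":0,"jaw":1},{"tx":-12,"ty":0,"tz":0,"ax":0,"ay":0,"az":0,"jaw":1},{"tx":-12,"ty":0,"tz":0,"ax":0,"ay":0,"az":0,"jaw":1},{"tx":-10,"ty":0,"tz":0,"ax":0,"ay":0,"az":0,"jaw":1},{"tx":-6,"ty":0,"tz":0,"ax":0,"ay":0,"az":0,"jaw":1}]' 
python3 -m jog '[{"tx":-4,"ty":0,"tz":0,"ax":0,"ay":0,"az":0,"jaw":1},{"tx":-3,"ty":0,"tz":0,"ax":0,"ay":0,"az":0,"jaw":1},{"tx":0,"ty":0,"tz":0,"ax":0,"ay":0,"az":0,"jaw":1}]' 
python3 -m jog '[{"tx":-2,"ty":0,"tz":0,"ax":0,"ay":0,"az":0,"jaw":1},{"tx":0,"ty":0,"tz":0,"ax":0,"ay":0,"az":0,"jaw":1}]' 
python3 -m jog '[{"tx":-2,"ty":0,"tz":0,"ax":0,"ay":0,"az":0,"jaw":1},{"tx":0,"ty":0,"tz":0,"ax":0,"ay":0,"az":0,"jaw":1}]' 
python3 - <<'E'
from h import *
delta(*fx(-11.8,18),19,-3.96);print(fxinv(tool()[1][:2]))
E
```

```text
time_s: 21.7
eef_pos: [556.7, 153.3, 19.1]
ee_rot: [-0.0, 0.034, 0.999, -0.0]
force: [-2.5, -0.0, -0.3]
grip_width: -0.003
grip_force: 0.9
time_s: 22.08
eef_pos: [563.5, 152.8, 19.5]
ee_rot: [0.0, 0.034, 0.999, 0.0]
force: [-0.1, 0.3, -0.6]
grip_width: -0.003
grip_force: 0.0
time_s: 22.32
eef_pos: [564.0, 152.9, 19.4]
ee_rot: [-0.001, 0.034, 0.999, -0.0]
force: [-7.5, 0.4, 5.3]
grip_width: -0.0
grip_force: 3.7
time_s: 22.58
eef_pos: [564.2, 152.9, 19.4]
ee_rot: [-0.004, 0.034, 0.999, -0.0]
force: [-18.5, 0.5, 12.4]
grip_width: 0.002
grip_force: 8.7
t22.57 pos [564.2 152.9  19.4] yaw -3.9 tilt [-0.008 -0.    -1.   ] | txyz [-0.6 -0.3  0.4] az 0.001 F [-18.5   0.5  12.4] w 0.00 gf 9
[-12.43503988  18.26847293]
```

Bar 2 is home. Now the third bar, at about (639,-248).

```bash

python3 -m jog '[{"tx":30,"ty":0,"tz":-10,"ax":0,"ay":0,"az":0,"jaw":-1},{"tx":0,"ty":0,"tz":-55,"ax":0,"ay":0,"az":0,"jaw":-1},{"tx":0,"ty":-30,"tz":-50,"ax":0,"ay":0,"az":0,"jaw":-1},{"tx":-15,"ty":-55,"tz":-18,"ax":0,"ay":0,"az":0,"jaw":-1},{"tx":-15,"ty":-58,"tz":0,"ax":0,"ay":0,"az":0,"jaw":-1}]' >/dev/null
python3 -m jog '[{"tx":-15,"ty":-58,"tz":0,"ax":0,"ay":0,"az":0,"jaw":-1},{"tx":-15,"ty":-58,"tz":0,"ax":0,"ay":0,"az":0,"jaw":-1},{"tx":-15,"ty":-58,"tz":0,"ax":0,"ay":0,"az":0,"jaw":-1},{"tx":-15,"ty":-58,"tz":0,"ax":0,"ay":0,"az":0,"jaw":-1},{"tx":-4,"ty":-22,"tz":0,"ax":0,"ay":0,"az":0,"jaw":-1}]' 
python3 -m jog '[{"tx":0,"ty":0,"tz":0,"ax":0,"ay":0,"az":0,"jaw":-1}]' 
cat > pk.py <<'E'
from h import *
c=capture("top");I=rect(c,42,500,720,90,220,3);cv2.imwrite("pics/pk.png",I[...,::-1])
h=cv2.cvtColor(I,cv2.COLOR_RGB2HSV);m=cv2.inRange(h,(15,130,60),(30,255,255));m=cv2.morphologyEx(m,2,np.ones((5,5)))
for k in cv2.findContours(m,0,2)[0]:
    if cv2.contourArea(k)>800:
        r=cv2.minAreaRect(k);p=(720-r[0][1]/3,220-r[0][0]/3);print("pack",np.round(p,1),np.array(r[1])/3,r[2],fxinv(p).round(1))
E
python3 - <<'E'
from h import *
delta(612,-247,15,-2.2);bars();import pk
E
```

```text
time_s: 23.82
eef_pos: [603.6, -251.4, 152.1]
ee_rot: [0.0, 0.036, 0.999, -0.0]
force: [-0.0, 0.6, 0.5]
grip_width: 1.002
grip_force: 0.0
time_s: 23.95
eef_pos: [603.5, -249.4, 152.1]
ee_rot: [0.0, 0.036, 0.999, -0.0]
force: [0.1, -0.1, 0.3]
grip_width: 1.0
grip_force: 0.0
t23.95 pos [ 603.5 -249.4  152.1] yaw -4.1 tilt [ 0. -0. -1.] | txyz [ -8.2   3.1 137.1] az -0.033 F [ 0.1 -0.1  0.3] w 1.00 gf 0
bar 623.8 -336.1 [ 26.1 106.6] ang -3.9
bar 637.5 -248.9 [ 19.4 107.3] ang -2.6
pack [623.8 159.5] [ 38.6174113  102.63898722] 4.336404800415039 [46.6 29. ]
```

```bash

python3 -m jog '[{"tx":-7.5,"ty":2.4,"tz":40,"ax":0,"ay":0,"az":-0.028,"jaw":-1},{"tx":0,"ty":0,"tz":45,"ax":0,"ay":0,"az":0,"jaw":-1},{"tx":0,"ty":0,"tz":35,"ax":0,"ay":0,"az":0,"jaw":-1},{"tx":0,"ty":0,"tz":15,"ax":0,"ay":0,"az":0,"jaw":-1},{"tx":0,"ty":0,"tz":0,"ax":0,"ay":0,"az":0,"jaw":-1}]' 
python3 -m jog '[{"tx":0,"ty":0,"tz":0,"ax":0,"ay":0,"az":0,"jaw":1},{"tx":0,"ty":0,"tz":0,"ax":0,"ay":0,"az":0,"jaw":1},{"tx":0,"ty":0,"tz":0,"ax":0,"ay":0,"az":0,"jaw":1},{"tx":0,"ty":0,"tz":0,"ax":0,"ay":0,"az":0,"jaw":1},{"tx":0,"ty":0,"tz":0,"ax":0,"ay":0,"az":0,"jaw":1}]' 110
python3 - <<'E'
from h import *
delta(*fx(-110,4),72,-3.96)
E
```

```text
time_s: 24.68
eef_pos: [611.4, -245.3, 17.4]
ee_rot: [-0.0, 0.02, 1.0, 0.0]
force: [-0.5, -0.4, 0.8]
grip_width: 1.003
grip_force: 0.0
time_s: 25.3
eef_pos: [611.6, -246.5, 18.1]
ee_rot: [0.001, 0.02, 1.0, -0.0]
force: [-1.5, -1.0, 5.8]
grip_width: 0.184
grip_force: 108.5
t25.30 pos [ 611.6 -246.5   18.1] yaw -2.3 tilt [ 0.001 -0.001 -1.   ] | txyz [161.6 385.5 -54.4] az 0.028 F [-1.5 -1.   5.8] w 0.18 gf 108
```

```bash

python3 -m jog '[{"tx":0,"ty":0,"tz":-15,"ax":0,"ay":0,"az":0,"jaw":1},{"tx":10,"ty":0,"tz":-40,"ax":0,"ay":0,"az":0.014,"jaw":1},{"tx":35,"ty":25,"tz":0,"ax":0,"ay":0,"az":0.014,"jaw":1},{"tx":35,"ty":45,"tz":0,"ax":0,"ay":0,"az":0,"jaw":1},{"tx":28,"ty":53,"tz":0,"ax":0,"ay":0,"az":0,"jaw":1}]' >/dev/null
python3 -m jog '[{"tx":25,"ty":55,"tz":0,"ax":0,"ay":0,"az":0,"jaw":1},{"tx":25,"ty":55,"tz":0,"ax":0,"ay":0,"az":0,"jaw":1},{"tx":10,"ty":55,"tz":0,"ax":0,"ay":0,"az":0,"jaw":1},{"tx":5,"ty":50,"tz":0,"ax":0,"ay":0,"az":0,"jaw":1},{"tx":0,"ty":40,"tz":0,"ax":0,"ay":0,"az":0,"jaw":1}]'
python3 -m jog '[{"tx":0,"ty":0,"tz":0,"ax":0,"ay":0,"az":0,"jaw":1}]'
python3 - <<'E'
from h import *
delta(*fx(-110,3.7),22,-3.96)
E
```

```text
time_s: 26.55
eef_pos: [463.7, 144.2, 72.8]
ee_rot: [-0.0, 0.034, 0.999, 0.0]
force: [0.6, -0.4, -3.8]
grip_width: 0.187
grip_force: 107.9
time_s: 26.68
eef_pos: [463.9, 144.4, 72.6]
ee_rot: [-0.0, 0.033, 0.999, 0.0]
force: [0.0, -0.4, -3.7]
grip_width: 0.185
grip_force: 108.1
t26.68 pos [463.9 144.4  72.6] yaw -3.7 tilt [ 0.  0. -1.] | txyz [-1.9  0.8 50.6] az 0.004 F [ 0.  -0.4 -3.7] w 0.18 gf 108
```

Descend, then advance to just before wedging. The nose meets the mouth at TCP fixture x ≈ -77.

```bash

python3 -m jog '[{"tx":-2,"ty":0.8,"tz":20,"ax":0,"ay":0,"az":0.004,"jaw":1},{"tx":0,"ty":0,"tz":20,"ax":0,"ay":0,"az":0,"jaw":1},{"tx":0,"ty":0,"tz":9,"ax":0,"ay":0,"az":0,"jaw":1},{"tx":0,"ty":0,"tz":0,"ax":0,"ay":0,"az":0,"jaw":1}]' >/dev/null
python3 -m jog '[{"tx":-15,"ty":0,"tz":0,"ax":0,"ay":0,"az":0,"jaw":1},{"tx":-15,"ty":0,"tz":0,"ax":0,"ay":0,"az":0,"jaw":1},{"tx":0,"ty":0,"tz":0,"ax":0,"ay":0,"az":0,"jaw":1}]' 
python3 - <<'E'
from h import *
delta(*fx(-17,3.7),21,-3.96);print(fxinv(tool()[1][:2]))
E
```

```text
time_s: 27.55
eef_pos: [497.2, 140.4, 24.1]
ee_rot: [0.001, 0.037, 0.999, 0.0]
force: [0.2, -0.1, -2.6]
grip_width: 0.188
grip_force: 108.2
t27.55 pos [497.2 140.4  24.1] yaw -4.2 tilt [ 0.002  0.    -1.   ] | txyz [-61.3   2.7   3.2] az -0.004 F [ 0.2 -0.1 -2.6] w 0.19 gf 108
[-78.35549425   1.23519992]
```

```bash

python3 -m jog '[{"tx":0,"ty":2.5,"tz":2.5,"ax":0,"ay":0,"az":-0.004,"jaw":1},{"tx":-8,"ty":0,"tz":0,"ax":0,"ay":0,"az":0,"jaw":1},{"tx":-7,"ty":0,"tz":0,"ax":0,"ay":0,"az":0,"jaw":1},{"tx":0,"ty":0,"tz":0,"ax":0,"ay":0,"az":0,"jaw":1}]' 
python3 -m jog '[{"tx":-5,"ty":0,"tz":0,"ax":0,"ay":0,"az":0,"jaw":1},{"tx":-5,"ty":0,"tz":0,"ax":0,"ay":0,"az":0,"jaw":1},{"tx":0,"ty":0,"tz":0,"ax":0,"ay":0,"az":0,"jaw":1}]' 
python3 - <<'E'
from h import *
delta(*fx(-17,3.7),21,-3.96);print(fxinv(tool()[1][:2]))
E
```

```text
time_s: 28.05
eef_pos: [512.0, 142.2, 20.8]
ee_rot: [0.0, 0.034, 0.999, 0.0]
force: [0.5, 1.1, -3.2]
grip_width: 0.186
grip_force: 108.2
time_s: 28.42
eef_pos: [521.8, 141.5, 20.7]
ee_rot: [0.0, 0.034, 0.999, 0.0]
force: [0.9, 2.3, -4.4]
grip_width: 0.181
grip_force: 108.0
t28.43 pos [521.8 141.5  20.7] yaw -3.9 tilt [ 0.001  0.    -1.   ] | txyz [-36.9  -0.3  -0.3] az 0.000 F [ 0.9  2.3 -4.4] w 0.18 gf 108
[-53.88541092   4.01946497]
```

```bash

python3 -m jog '[{"tx":-4,"ty":0.4,"tz":0,"ax":0,"ay":0,"az":0,"jaw":1},{"tx":-5,"ty":0.4,"tz":0,"ax":0,"ay":0,"az":0,"jaw":1},{"tx":-5,"ty":0,"tz":0,"ax":0,"ay":0,"az":0,"jaw":1},{"tx":0,"ty":0,"tz":0,"ax":0,"ay":0,"az":0,"jaw":1}]' 
python3 -m jog '[{"tx":-6,"ty":0,"tz":0,"ax":0,"ay":0,"az":0,"jaw":1},{"tx":-6,"ty":0,"tz":0,"ax":0,"ay":0,"az":0,"jaw":1},{"tx":-6,"ty":0,"tz":0,"ax":0,"ay":0,"az":0,"jaw":1},{"tx":0,"ty":0,"tz":0,"ax":0,"ay":0,"az":0,"jaw":1}]' 
python3 - <<'E'
from h import *
delta(*fx(-17,5),21,-3.96);print(fxinv(tool()[1][:2]))
E
```

```text
time_s: 28.92
eef_pos: [536.4, 141.2, 20.9]
ee_rot: [0.001, 0.034, 0.999, 0.0]
force: [1.5, 1.4, -4.7]
grip_width: 0.181
grip_force: 108.0
time_s: 29.42
eef_pos: [554.3, 139.8, 20.8]
ee_rot: [0.001, 0.035, 0.999, -0.0]
force: [1.2, -0.3, -6.8]
grip_width: 0.182
grip_force: 107.9
t29.43 pos [554.3 139.8  20.8] yaw -4.0 tilt [ 0.001 -0.    -1.   ] | txyz [-4.4  0.4 -0.2] az 0.000 F [ 1.2 -0.3 -6.8] w 0.18 gf 108
[-21.41090621   4.56102272]
```

```bash

python3 -m jog '[{"tx":-3,"ty":0,"tz":0.7,"ax":0,"ay":0,"az":0,"jaw":1},{"tx":0,"ty":0,"tz":0,"ax":0,"ay":0,"az":0,"jaw":1},{"tx":0,"ty":0,"tz":-0.5,"ax":0,"ay":0,"az":0,"jaw":0},{"tx":0,"ty":0,"tz":0,"ax":0,"ay":0,"az":0,"jaw":0},{"tx":0,"ty":0,"tz":0,"ax":0,"ay":0,"az":0,"jaw":0}]' 
python3 -m jog '[{"tx":15,"ty":0,"tz":0,"ax":0,"ay":0,"az":0,"jaw":0},{"tx":22,"ty":0,"tz":0,"ax":0,"ay":0,"az":0,"jaw":0},{"tx":17,"ty":0,"tz":0,"ax":0,"ay":0,"az":0,"jaw":0},{"tx":0,"ty":0,"tz":0,"ax":0,"ay":0,"az":0,"jaw":1},{"tx":0,"ty":0,"tz":0,"ax":0,"ay":0,"az":0,"jaw":1}]'
python3 - <<'E'
from h import *
delta(*fx(-12,4),19,-3.96);print(fxinv(tool()[1][:2]));import pk
E
```

```text
time_s: 30.05
eef_pos: [556.9, 139.8, 21.0]
ee_rot: [0.001, 0.034, 0.999, 0.0]
force: [-0.1, -0.1, -0.0]
grip_width: 0.498
grip_force: 0.0
time_s: 30.68
eef_pos: [503.5, 143.5, 20.9]
ee_rot: [0.001, 0.034, 0.999, 0.0]
force: [0.1, -0.5, -0.5]
grip_width: 0.079
grip_force: 0.0
t30.68 pos [503.5 143.5  20.9] yaw -3.9 tilt [ 0.001  0.    -1.   ] | txyz [-60.3  -0.7   2. ] az 0.000 F [ 0.1 -0.5 -0.5] w 0.08 gf 0
[-72.34902137   4.73219634]
pack [633.8 151.2] [53.62783813 81.56108093] 4.279463291168213 [57.2 21.4]
```

Push the last bar home, centred on its end.

```bash

python3 -m jog '[{"tx":-12,"ty":0,"tz":1.5,"ax":0,"ay":0,"az":0,"jaw":1},{"tx":-12,"ty":0,"tz":0,"ax":0,"ay":0,"az":0,"jaw":1},{"tx":-10,"ty":0,"tz":0,"ax":0,"ay":0,"az":0,"jaw":1},{"tx":-8,"ty":0,"tz":0,"ax":0,"ay":0,"az":0,"jaw":1},{"tx":-6,"ty":0,"tz":0,"ax":0,"ay":0,"az":0,"jaw":1}]' 
python3 -m jog '[{"tx":-5,"ty":0,"tz":0,"ax":0,"ay":0,"az":0,"jaw":1},{"tx":-4,"ty":0,"tz":0,"ax":0,"ay":0,"az":0,"jaw":1},{"tx":0,"ty":0,"tz":0,"ax":0,"ay":0,"az":0,"jaw":1}]' 
python3 -m jog '[{"tx":-3,"ty":0,"tz":0,"ax":0,"ay":0,"az":0,"jaw":1},{"tx":0,"ty":0,"tz":0,"ax":0,"ay":0,"az":0,"jaw":1}]' 
python3 -m jog '[{"tx":-2,"ty":0,"tz":0,"ax":0,"ay":0,"az":0,"jaw":1},{"tx":0,"ty":0,"tz":0,"ax":0,"ay":0,"az":0,"jaw":1}]' 
python3 - <<'E'
from h import *
delta(*fx(-12,4),19,-3.96);print(fxinv(tool()[1][:2]))
E
```

```text
time_s: 31.35
eef_pos: [549.1, 140.5, 18.8]
ee_rot: [-0.003, 0.034, 0.999, -0.0]
force: [-13.2, -0.8, 10.7]
grip_width: 0.0
grip_force: 6.9
time_s: 31.72
eef_pos: [558.2, 139.7, 18.8]
ee_rot: [-0.003, 0.034, 0.999, -0.0]
force: [-11.4, -0.8, 7.9]
grip_width: 0.002
grip_force: 5.4
time_s: 31.98
eef_pos: [560.9, 139.5, 18.8]
ee_rot: [-0.003, 0.034, 0.999, -0.0]
force: [-11.9, -0.2, 8.7]
grip_width: -0.002
grip_force: 6.2
time_s: 32.22
eef_pos: [562.7, 139.3, 18.8]
ee_rot: [-0.003, 0.034, 0.999, -0.0]
force: [-14.3, 0.5, 9.8]
grip_width: 0.0
grip_force: 6.7
t32.23 pos [562.7 139.3  18.8] yaw -3.9 tilt [-0.006 -0.    -1.   ] | txyz [-0.9 -0.7 -0.2] az 0.001 F [-14.3   0.5   9.8] w 0.00 gf 7
[-12.92408193   4.65650179]
```

```bash

python3 -m jog '[{"tx":-2,"ty":0,"tz":0,"ax":0,"ay":0,"az":0,"jaw":1},{"tx":0,"ty":0,"tz":0,"ax":0,"ay":0,"az":0,"jaw":1}]' 
python3 -m jog '[{"tx":-2,"ty":0,"tz":0,"ax":0,"ay":0,"az":0,"jaw":1},{"tx":0,"ty":0,"tz":0,"ax":0,"ay":0,"az":0,"jaw":1}]' 
python3 -m jog '[{"tx":8,"ty":0,"tz":0,"ax":0,"ay":0,"az":0,"jaw":1},{"tx":40,"ty":0,"tz":-10,"ax":0,"ay":0,"az":0,"jaw":1},{"tx":60,"ty":0,"tz":-60,"ax":0,"ay":0,"az":0,"jaw":1},{"tx":60,"ty":0,"tz":-60,"ax":0,"ay":0,"az":0,"jaw":1},{"tx":0,"ty":0,"tz":0,"ax":0,"ay":0,"az":0,"jaw":1}]' 
python3 - <<'E'
from h import *
import pk
T=wpose();c=capture("wrist");x0=500
I=wrect(c,T,42,540,700,90,220,4);cv2.imwrite("pics/end.png",I[...,::-1])
h=cv2.cvtColor(I,cv2.COLOR_RGB2HSV);m=cv2.inRange(h,(15,130,60),(30,255,255))
cv2.imwrite("pics/scene_end.png",capture("scene")["color"][...,::-1])
E
```

```text
time_s: 32.48
eef_pos: [563.1, 139.3, 18.8]
ee_rot: [-0.005, 0.034, 0.999, -0.0]
force: [-22.0, -0.3, 16.2]
grip_width: -0.0
grip_force: 11.0
time_s: 32.72
eef_pos: [563.2, 139.3, 18.8]
ee_rot: [-0.008, 0.034, 0.999, -0.001]
force: [-33.2, -1.6, 24.2]
grip_width: -0.004
grip_force: 16.3
time_s: 33.35
eef_pos: [432.7, 148.9, 120.6]
ee_rot: [0.003, 0.034, 0.999, 0.0]
force: [0.1, 0.8, 0.5]
grip_width: 0.002
grip_force: 0.0
pack [623. 151.] [ 55.98827616 102.88091024] 4.628137588500977 [46.4 20.5]
```

View pics/end.png

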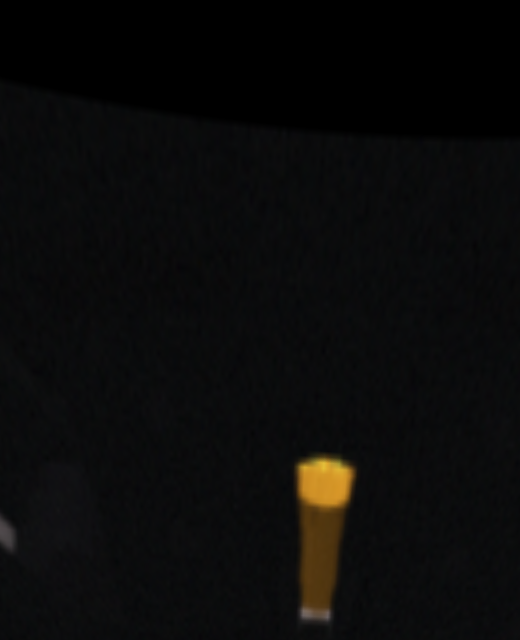

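The gripper body fills this wrist view, so it tells me little. The top camera measures the pack as one block 56 x 103 mm at fixture (46, 20.5). I'll check it in the top picture.

View pics/pk.png

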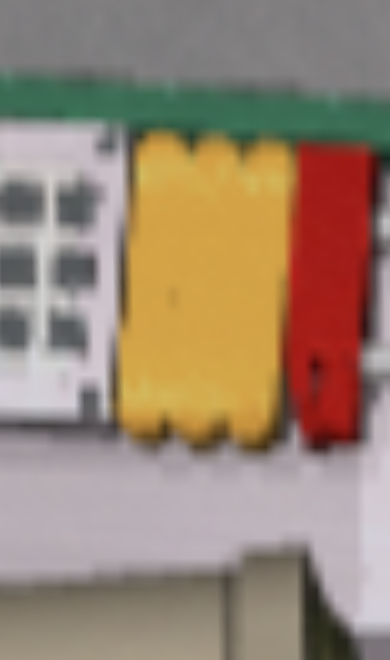

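Three bars sit side by side between the block (edge around column 125) and the red jaw (around column 290). Their ends line up at rows of about 140 and 440, so the pack is home and snug, and I'm handing in.

```bash
python3 -c "from rig import *; print(finish_job())"
```

```text
the job is handed in; nothing more can be done
None
```

I slid three bars fully home beside the narrow block (49 mm gap) and left the fourth on the board. The last bar took about 12–14 N to push in, and in the top view the pack looks snug against the red jaw. I didn't measure the jaw's travel, and handing in returned no result.

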